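# Make up the blue and the white mending kit

### The arm

A 6-joint arm with a two-finger parallel gripper is mounted at the origin on a cart in front of the work surface, level with it; the furniture and walls round the work are solid. World frame = base frame: x ahead of the robot, y to its left, z up, the work surface at z = 0. Lengths are in m, angles in rad, forces in N, time in s.
With the tool pointing down it reaches from about 0.25 to 0.725 m from the base axis. Payload 4 kg.
Tool frame: the origin (TCP) lies midway between the tips of the shut fingers; the grasp point (between the pads) lies bot.tcp_to_grasp behind it (bot.tcp_to_grasp is the distance from the TCP to the grasp point, in m); z points along the fingers, y is the line along which they close (so a half turn about z gives the same grasp; the last joint's range is limited). The gripper opens to 85 mm and grips with 20 to 120 N. Pads are 22 mm wide; open, the fingers measure 114 mm over their backs; the gripper's body (76 mm by 85 mm) begins 54 mm behind the grasp point. The pads swing forward as they close: fully open they stand 13 mm farther back than shut.
Start: joints at [1.18, 0.241, 0.005, 1.335, 0, 1.571], TCP at [0.19, 0.462, 0.231] pointing down, gripper open.
Joint ranges: [-2.72, 2.72], [-1.05, 1.87], [-1.09, 1.28], [-1.99, 2.15], [-1.42, 1.44], [-3.14, 3.14]. Speed limits (rad/s): [2.79, 2.79, 3.14, 3.14, 3.14, 3.14].

### API

Orientations are given as a unit quaternion [x, y, z, w].
In Python, from workcell import readout, camera, bot gives the robot as it stands. The module is installed in compiled form; this text tells all that it offers.
- The arm moves only by the tool jog_arm, never from a script. Its argument "motion" is a list of rows, each an object of numbers: "x", "y", "z": the shift along the tool's x, y, z in mm; "spin": the turn about the tool's z in degrees; "fingers": the closure, from -1 (fully open) to 1 (shut). A call has 1 to 8 rows; each row is the pose to reach, as a shift and turn from the pose commanded when the call began, along the tool's axes at that moment; what a row does not reach only later rows make up. A row lasts 1/8 s, in which the tool goes at most 62.5 mm and 10.7 degrees, less where a joint would pass 70% of its speed; a pose out of reach is approached as far as the arm can. A call with a gripper value outside its range is refused whole. The fingers move at their own pace and stop on an object; the grip force is fixed at half the most. Time passes only in rows, so rows that repeat a pose let the fingers close. It gives the time, the measured TCP pose, the force, the opening and the grip force at its end, in the units of the state.
- readout.get_obs(): the state, without advancing time (a new reading comes with each control period).
- camera(name): name is "scene" or "side" or "wrist"; returns a dict with "pixels" (384x512x3 uint8, red, green, blue), "K" (3x3 intrinsics, pixels), "rvec" (rotation vector, rad) and "tvec" (3), from world to camera coordinates, as OpenCV has them. Camera axes: x right, y down, z forward; pixel columns grow to the right and rows downward; lengths in m; the calibration is good to about 2 mm. A picture is of the moment at which its call begins. There is no depth.
- bot.job_done(): hands the job in; it is judged then, once.
The state is a dict: "clock": time; "joint_pos": joint angles; "joint_vel": joint speeds; "tau": joint torques, N m; "eef_pos": TCP position; "tool_rot": TCP orientation; "ft_force": force on the tool from outside, world axes, zero at the start; "ft_torque": the same for the moment, N m; "grip_width": finger opening in m; "grasp_force": force on a finger pad.
Only numpy, scipy, OpenCV 4.12 (cv2) and the standard library are available. Lean on these libraries where they do the work, as an engineer would, in place of code of your own. Each camera call takes 0.05 s, during which the arm holds its last target. There are 200 camera calls.

### The job

Make up the two mending kits: stand the spool of blue thread upright in the round collar of the blue tray and lay the blue tailor's chalk flat in the middle of that tray's grey pad; put the white spool and the white chalk in the white tray in the same way. Leave the ink pad, the pin tin and the wooden clip where they are.

Things in the scene. Friction and masses are not known exactly. Their poses are not given: they have to be found in the camera images.
- blue_spool_center (a point): centre (half-way up) of the loose spool of blue thread: it stands upright, 46 mm tall, cream flanges of 27 mm diameter at foot and top (each 7 mm thick), thread waist about 15 to 20 mm; a blue paper label on its top; z is its axis. Grasp it by the top flange.
- blue_chalk_center (a point): centre (half-way up) of the loose light blue tailor's chalk lying flat: 36 mm along its x, 46 mm along its y, 8 mm thick, bevelled towards the top; the lowest part of its sides is the widest
- blue_tray: the blue kit tray, fixed to the counter, 100 mm along its x and 160 mm along its y; origin at the centre of its underside, z up. Floor 4 mm thick, outer rim 8 mm high. Round collar for a spool centred at x = 0, y = +42 mm: inside diameter 46 mm, outside 53 mm, its floor at z = 4 mm, its top at z = 16 mm. Raised grey felt pad for a chalk centred at x = 0, y = -35 mm: 64 mm along x, 74 mm along y, its top at z = 10 mm (2 mm above the rim)
- white_spool_center (a point): centre (half-way up) of the loose spool of white thread: it stands upright, 46 mm tall, cream flanges of 27 mm diameter at foot and top (each 7 mm thick), thread waist about 15 to 20 mm; a white paper label on its top; z is its axis. Grasp it by the top flange.
- white_chalk_center (a point): centre (half-way up) of the loose white tailor's chalk lying flat: 36 mm along its x, 46 mm along its y, 8 mm thick, bevelled towards the top; the lowest part of its sides is the widest
- white_tray: the white kit tray, fixed to the counter, 100 mm along its x and 160 mm along its y; origin at the centre of its underside, z up. Floor 4 mm thick, outer rim 8 mm high. Round collar for a spool centred at x = 0, y = +42 mm: inside diameter 46 mm, outside 53 mm, its floor at z = 4 mm, its top at z = 16 mm. Raised grey felt pad for a chalk centred at x = 0, y = -35 mm: 64 mm along x, 74 mm along y, its top at z = 10 mm (2 mm above the rim)
- ink_pad_center (a point): centre (half-way up) of a closed dark blue ink pad lying loose among the things, 62 mm along its x, 92 mm along its y, 18 mm high; stays where it is
- pin_tin_center (a point): centre (half-way up) of a round tin with a red lid, loose among the things, 66 mm diameter, 22 mm high; stays where it is. (Behind these things clothes hang, solid, over the back of the counter from 90 mm above it upwards; their nearest corner is at world x = 0.73, y = 0.11 m)
- clip_center (a point): centre (half-way up) of a brown wooden clip lying loose among the things, 10 mm along its x, 62 mm along its y, 12 mm high; stays where it is
Things that resemble listed ones, but are neither listed nor needed, are in the scene too. What is shaped like the part that bears blue_spool_center but pink or yellow is not meant.

How it is judged:
By the outcome, as a careful person would: the job done as asked, in the order asked, and still so for the second after the job is handed in, with the robot touching nothing.
It also fails if it takes over 104 s, if anything falls off the work surface, if the arm or the gripper's body presses on something with over 40 N, if the wrist force passes 120 N, or if a joint passes its speed limit or range.

## Working session

There is one attempt and no reset: what is moved stays moved. The work goes in short steps, Python scripts to look and compute and a tool call to move; the robot and the scene stay as the last step left them, time stands still between calls to the robot, and variables do not carry over. Pictures are saved under pics/ and viewed, at most 14 in all, crops included, and the job is handed in when it is done.

Besides the shell and the picture viewer there is one more tool, called as name([rows], argument=value, ...), one row to a line, values as JSON. jog_arm: Moves the arm, as the interface text tells. Its arguments: {"type":"object","properties":{"motion":{"type":"array"}},"required":["motion"]}

```bash
mkdir -p pics; cat > h.py <<'E'
import numpy as np, cv2
from workcell import readout, camera, bot
def cam(n):
    c=camera(n); R=cv2.Rodrigues(np.array(c["rvec"],float))[0]; c["R"]=R; c["t"]=np.array(c["tvec"],float).ravel(); c["K"]=np.array(c["K"],float); return c
def ray(c,uv,z):
    uv=np.atleast_2d(np.array(uv,float)); d=np.c_[uv,np.ones(len(uv))]@np.linalg.inv(c["K"]).T@c["R"]; o=-c["R"].T@c["t"]
    return o+d*((z-o[2])/d[:,2])[:,None]
def proj(c,p):
    return cv2.projectPoints(np.atleast_2d(np.array(p,float)),c["R"],c["t"],c["K"],None)[0][:,0]
def save(c,n,box=None,s=1):
    im=c["pixels"][:,:,::-1]
    if box: im=im[box[1]:box[3],box[0]:box[2]]
    cv2.imwrite("pics/"+n+".png",cv2.resize(im,None,fx=s,fy=s,interpolation=cv2.INTER_CUBIC))
E
python3 - <<'E'
from h import *
np.set_printoptions(precision=3,suppress=True)
for n in("scene","side","wrist"):
    c=cam(n); save(c,n+"0",s=1.5); np.save(n+"0.npy",c,allow_pickle=True); print(n,c["K"][0],-c["R"].T@c["t"],c["R"][2])
print(readout.get_obs(),bot.tcp_to_grasp)
E
```

```text
scene [367.023   0.    253.806] [-0.056 -0.492  0.649] [ 0.616  0.479 -0.626]
side [397.808   0.    257.287] [ 0.23  -0.809  0.507] [ 0.315  0.818 -0.48 ]
wrist [306.961   0.    251.867] [0.124 0.489 0.373] [ 0.265 -0.11  -0.958]
{'clock': 0.15, 'joint_pos': array([ 1.18 ,  0.241,  0.004,  1.335, -0.   ,  1.571]), 'joint_vel': array([-0.   , -0.001,  0.004,  0.002, -0.001, -0.002]), 'tau': array([  0.   , -37.264,  25.264,   0.012,  -0.   ,  -0.   ]), 'eef_pos': array([0.19 , 0.462, 0.231]), 'tool_rot': array([ 0.194,  0.981, -0.001, -0.   ]), 'ft_force': array([-0.142,  0.991,  0.274]), 'ft_torque': array([ 0.027, -0.015, -0.015]), 'grasp_force': 0.0, 'grip_width': 0.08549116396596834} 0.0187
```

View pics/scene0.png

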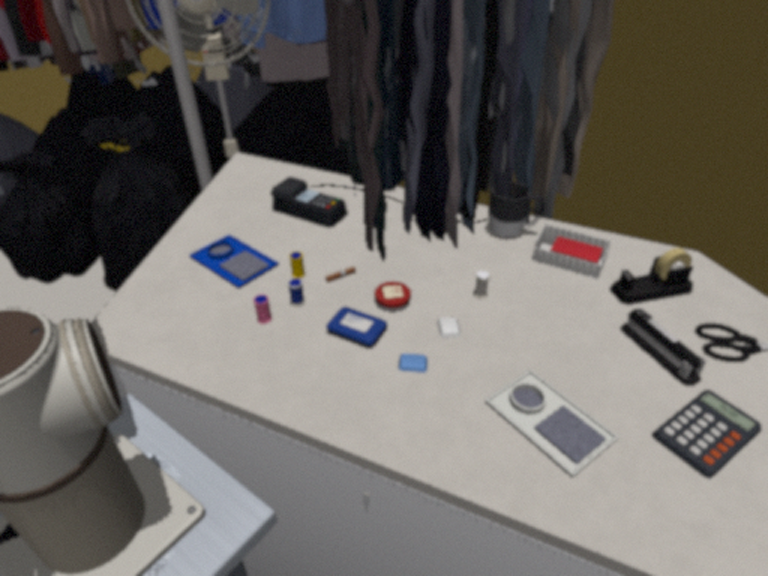

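View pics/side0.png

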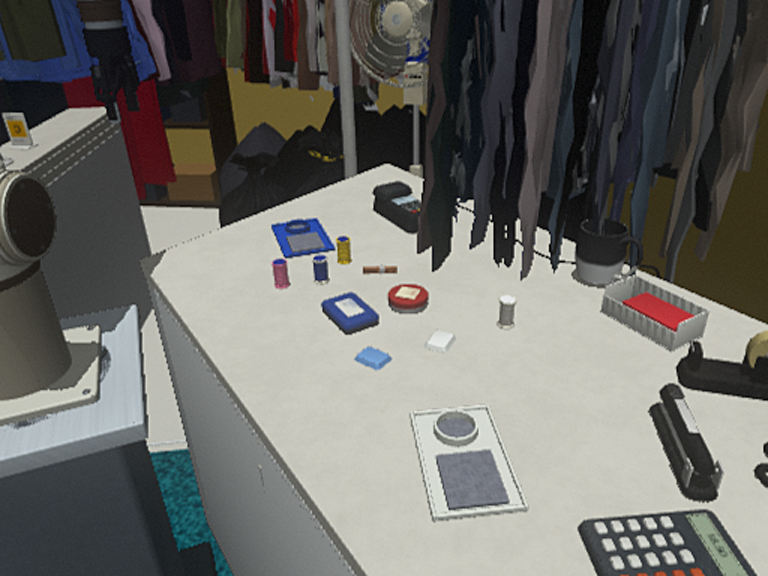

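View pics/wrist0.png

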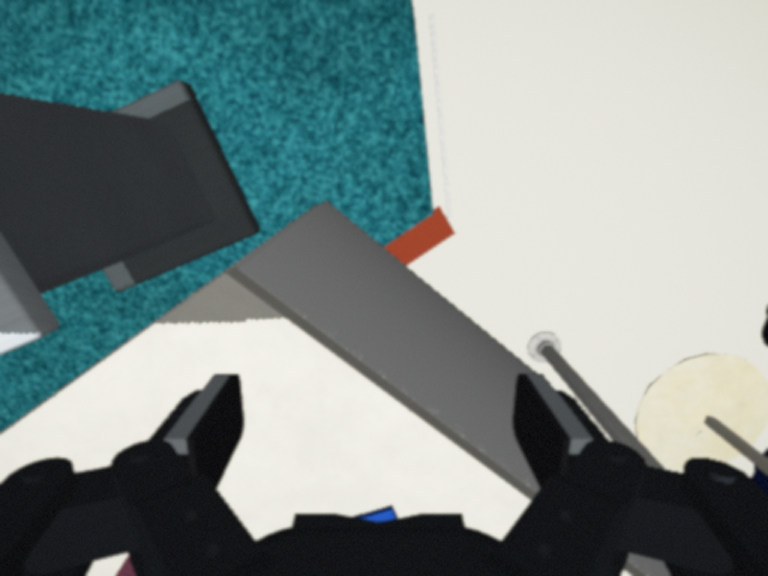

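Scene (1.5× pixels): blue tray (234,260), blue spool (296,290) between pink (262,308) and yellow (297,265), clip (340,274), ink pad (357,326), tin (393,294), blue chalk (413,363), white chalk (448,326), white spool (482,284), white tray (550,422). The side view shows the same layout; the wrist view shows only the counter edge.

```bash
cat > m.py <<'E'
from h import *
np.set_printoptions(precision=4,suppress=True)
# seeds in 1.5x pixels
S={"scene":dict(bspool=(296,297),pink=(262,312),yellow=(297,269),wspool=(482,275),bchalk=(413,363),wchalk=(448,326),btray=(207,262),bpad=(248,264),wpad=(570,432),wcol=(528,399),bcol=(221,250),ink=(345,333),tin=(393,302),clip=(332,277)),
   "side":dict(bspool=(320,273),pink=(281,278),yellow=(344,253),wspool=(508,300),bchalk=(373,358),wchalk=(440,341),btray=(283,243),bpad=(306,242),wpad=(472,480),wcol=(457,426),bcol=(298,228),ink=(340,318),tin=(408,307),clip=(375,269))}
Z=dict(bchalk=.003,wchalk=.006,btray=.006,bpad=.01,wpad=.01,wcol=.006,bcol=.006,ink=.012,tin=.015,clip=.009)
def region(c,seed,tol):
    im=cv2.cvtColor(c["pixels"],cv2.COLOR_RGB2LAB); im=np.ascontiguousarray(im); m=np.zeros((386,514),np.uint8)
    cv2.floodFill(im,m,tuple(int(round(s/1.5)) for s in seed),0,(tol[0],tol[1],tol[1]),(tol[0],tol[1],tol[1]),4|(255<<8)|cv2.FLOODFILL_MASK_ONLY|cv2.FLOODFILL_FIXED_RANGE)
    return m[1:-1,1:-1]
if __name__=="__main__":
  for v in S:
    c=np.load(v+"0.npy",allow_pickle=True).item(); vis=c["pixels"].copy()
    for k,s in S[v].items():
        m=region(c,s,(45,14) if k not in("wchalk","wspool","wpad","wcol","bpad","bcol") else (14,8) if k in("wchalk","wspool") else (30,9))
        n=m.sum()//255; cn=max(cv2.findContours(m,0,2)[0],key=cv2.contourArea)[:,0].astype(float)
        vis[m>0]=(255,0,255)
        if k in Z:
            P=ray(c,cn,Z[k])[:,:2]; r=cv2.minAreaRect((P*1000).astype(np.float32)); print(v,k,n,np.array(r[0]),np.array(r[1]),round(r[2],1))
        else: print(v,k,n,"bbox",cn.min(0),cn.max(0),"ray46",ray(c,[cn[:,0].mean(),cn[:,1].min()+2],.046)[0]*1000)
    cv2.imwrite(f"pics/{v}m.png",cv2.resize(vis[120:330,80:430,::-1] if v=="scene" else vis[130:360,80:430,::-1],None,fx=2.2,fy=2.2,interpolation=0))
E
python3 m.py; python3 -c "
import cv2,numpy as np
a=cv2.imread('pics/scenem.png');b=cv2.imread('pics/sidem.png');x=np.vstack([a,b]);cv2.imwrite('pics/mm.png',cv2.resize(x,None,fx=.6,fy=.6))"
```

```text
scene bspool 53 bbox [194. 193.] [200. 201.] ray46 [438.1687  81.4967  46.    ]
scene pink 106 bbox [170. 200.] [180. 214.] ray46 [384.8209 105.6266  46.    ]
scene yellow 68 bbox [195. 173.] [201. 184.] ray46 [503.116  142.2993  46.    ]
scene wspool 24 bbox [318. 180.] [325. 184.] ray46 [ 681.2495 -149.8991   46.    ]
scene bchalk 183 [ 459.4854 -153.0824] [35.142  41.1437] 29.3
scene wchalk 94 [ 566.5869 -154.1564] [34.2987 25.1579] 36.9
scene btray 219 [446.5354 296.8607] [152.6082  41.8585] 85.9
scene bpad 290 [468.9772 257.876 ] [70.7392 60.2325] 87.3
scene wpad 914 [ 473.3097 -408.1614] [72.9434 65.4155] 74.6
scene wcol 235 [ 503.8623 -332.2797] [40.3622 44.1037] 37.0
scene bcol 44 [479.5354 344.4537] [21.6508 32.8653] 36.7
scene ink 367 [465.0103 -32.1464] [62.5296 89.8336] 9.3
scene tin 117 [562.9068 -37.281 ] [49.8973 58.3189] 42.2
scene clip 69 [560.7142  86.038 ] [15.6909 62.1739] 66.7
side bspool 98 bbox [209. 175.] [217. 186.] ray46 [448.9919  78.0984  46.    ]
side pink 139 bbox [181. 174.] [192. 191.] ray46 [388.806  112.1452  46.    ]
side yellow 112 bbox [224. 160.] [233. 175.] ray46 [514.9192 147.0522  46.    ]
side wspool 36 bbox [334. 197.] [342. 201.] ray46 [ 680.1188 -149.2396   46.    ]
side bchalk 217 [ 458.8686 -150.3994] [37.5168 46.9622] 30.8
side wchalk 123 [ 566.3096 -150.0305] [39.2904 28.0386] 41.8
side btray 145 [437.4959 302.2701] [158.054  29.06 ] 85.6
side bpad 213 [470.8123 263.9166] [77.8332 61.5463] 85.9
side wpad 1364 [ 475.1642 -407.2547] [73.9855 64.0655] 74.7
side wcol 333 [ 501.8404 -322.8074] [43.3127 45.8154] 79.6
side bcol 42 [480.5294 337.6726] [49.0924 37.9036] 74.6
side ink 386 [466.06   -25.5395] [61.524  96.6349] 9.0
side tin 97 [557.0411 -50.5092] [37.7351 61.3887] 65.5
side clip 47 [547.6326  93.007 ] [23.9545 27.3805] 68.8
```

View pics/mm.png

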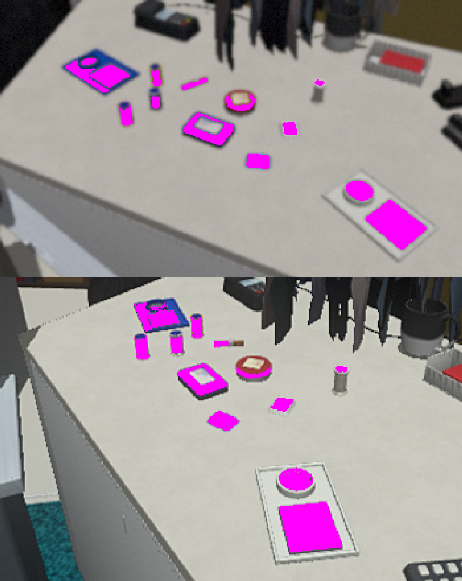

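The masks land on the right objects and both views agree to within a few mm. I'll move above the blue spool and refine with the wrist camera.

jog_arm([
  {"x":-380,"y":-257,"z":100,"spin":-27,"fingers":-1},
  {"x":-380,"y":-257,"z":100,"spin":-27,"fingers":-1},
  {"x":-380,"y":-257,"z":100,"spin":-27,"fingers":-1},
  {"x":-380,"y":-257,"z":100,"spin":-27,"fingers":-1},
  {"x":-380,"y":-257,"z":100,"spin":-27,"fingers":-1},
  {"x":-380,"y":-257,"z":100,"spin":-27,"fingers":-1},
  {"x":-380,"y":-257,"z":100,"spin":-27,"fingers":-1},
  {"x":-380,"y":-257,"z":100,"spin":-27,"fingers":-1},
])

```text
clock: 1.15
eef_pos: [0.4446, 0.0775, 0.1306]
tool_rot: [-0.039, 0.999, -0.0, -0.0]
ft_force: [0.3, 0.9, 0.8]
grip_width: 0.0856
grasp_force: 0.0
```

```bash
cat >> h.py <<'E'
def pose():
    o=readout.get_obs(); x,y,z,w=o["tool_rot"]
    from scipy.spatial.transform import Rotation
    R=Rotation.from_quat(o["tool_rot"]).as_matrix(); return o,R,np.degrees(np.arctan2(R[1,1],R[0,1]))
def go(x,y,z,yaw):
    "tool shift in mm, spin deg, for a world TCP target in mm"
    o,R,a=pose(); d=np.array([x,y,z])-o["eef_pos"]*1000
    s=(a-yaw+180)%360-180
    print("now",(o["eef_pos"]*1000).round(1),"yaw",a.round(1),"t",o["clock"],"j6",o["joint_pos"][5].round(2),"-> shift",(R.T@d).round(1),"spin",s.round(1))
E
python3 - <<'E'
from h import *
c=cam("wrist"); save(c,"w1",s=1.5); np.save("w1.npy",c,allow_pickle=True)
go(443,80,120,95)
E
```

```text
now [446.6  74.4 129.7] yaw 94.3 t 1.2 j6 0.09 -> shift [3.2 5.9 9.7] spin -0.7
```

View pics/w1.png

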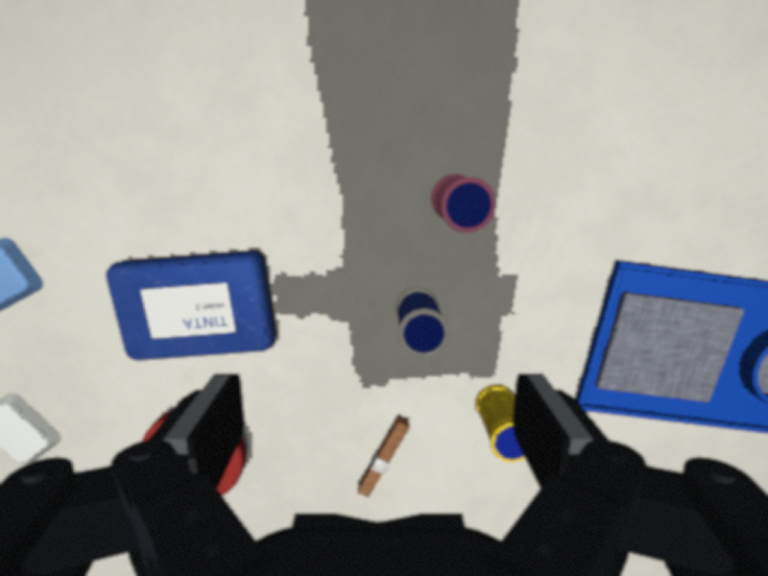

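Wrist view: the blue spool's top is at (423,332), with the pink one at (468,204) and the yellow one at (512,442), half behind the finger. Clip at (384,456), ink pad at (192,305), tray pad at (672,348).

```bash
cat >> h.py <<'E'
def hsvmask(c,lo,hi): return cv2.inRange(cv2.cvtColor(c["pixels"],cv2.COLOR_RGB2HSV),lo,hi)
def comp(m,seed):
    "contour (float px) of the component nearest to seed (native px)"
    cs=[k for k in cv2.findContours(m,0,2)[0] if cv2.contourArea(k)>40]
    return max(cs,key=lambda k:cv2.pointPolygonTest(k,tuple(map(float,seed)),True))[:,0].astype(float)
def rect(c,cn,z):
    r=cv2.minAreaRect((ray(c,cn,z)[:,:2]*1000).astype(np.float32)); (w,h),a=r[1],r[2]
    if w<h: a+= -90; w,h=h,w
    return np.array(r[0]).round(1),(round(w,1),round(h,1)),"long side at",round(a,1)
E
python3 - <<'E'
from h import *
c=cam("wrist"); np.save("w1.npy",c,allow_pickle=True)
b=hsvmask(c,(110,120,40),(130,255,170))
for n,s in(("blue",(282,221)),("pink",(312,136)),("yel",(341,296))):
    cn=comp(b,s); (u,v),r=cv2.minEnclosingCircle(cn.astype(np.float32)); print(n,(u,v),r,cv2.contourArea(cn.astype(np.int32)),ray(c,[u,v],.046)*1000)
g=hsvmask(c,(0,0,60),(180,80,190)); cn=comp(cv2.erode(g,np.ones((3,3))),(445,232)); print("pad",rect(c,cn,.010))
go(443,80,120,95)
E
```

```text
blue (287.0, 220.0) 12.649210929870605 443.0 [[459.33074821 102.32754396  46.        ]]
pink (317.4189147949219, 133.85134887695312) 14.631897926330566 601.5 [[391.42702717 117.14394053  46.        ]]
yel (344.0, 294.5) 9.013978004455566 125.0 [[522.93822124 157.78427937  46.        ]]
pad (array([471.8, 258.5]), (72.4, 60.9), 'long side at', 86.8)
now [445.1  76.6 130.1] yaw 94.3 t 1.25 j6 0.1 -> shift [ 1.8  3.5 10.1] spin -0.7
```

```bash
python3 - <<'E'
from h import *
for n in("scene","side"):
    c=np.load(n+"0.npy",allow_pickle=True).item(); print(n,proj(c,[.4593,.1023,.046])*1.5,proj(c,[.4593,.1023,0])*1.5)
go(459.3,102.3,23,98)
E
```

```text
scene [[295.07875881 282.06212886]] [[297.74958095 301.82616099]]
side [[320.30874718 258.60422406]] [[322.35467174 281.73915666]]
now [445.1  76.6 130.1] yaw 94.3 t 1.25 j6 0.1 -> shift [-16.2  24.7 107.1] spin -3.7
```

jog_arm([
  {"x":-16,"y":24.5,"z":30,"spin":-4,"fingers":-1},
  {"x":-16,"y":24.5,"z":70,"spin":-4,"fingers":-1},
  {"x":-16,"y":24.5,"z":95,"spin":-4,"fingers":-1},
  {"x":-16,"y":24.5,"z":107,"spin":-4,"fingers":-1},
  {"x":-16,"y":24.5,"z":107,"spin":-4,"fingers":-1},
  {"x":-16,"y":24.5,"z":107,"spin":-4,"fingers":-1},
  {"x":-16,"y":24.5,"z":107,"spin":-4,"fingers":-1},
  {"x":-16,"y":24.5,"z":107,"spin":-4,"fingers":-1},
])

```text
clock: 2.25
eef_pos: [0.4585, 0.1057, 0.0251]
tool_rot: [-0.075, 0.997, 0.0, 0.001]
ft_force: [1.0, 0.3, 0.6]
grip_width: 0.0853
grasp_force: 0.0
```

```bash
python3 - <<'E'
from h import *
c=cam("wrist"); np.save("w2.npy",c,allow_pickle=True)
b=hsvmask(c,(110,120,40),(130,255,170)); 
p=proj(c,[.4593,.1023,.046])[0]; print(p)
cn=comp(b,p); (u,v),r=cv2.minEnclosingCircle(cn.astype(np.float32)); print((u,v),r,ray(c,[u,v],.046)*1000)
go(459.3,102.3,23,98)
E
```

```text
[245.23485053 274.45109094]
(245.05435180664062, 274.0) 23.14103126525879 [[459.08671594 102.18790202  46.        ]]
now [458.3 105.7  24.9] yaw 98.6 t 2.3 j6 0.08 -> shift [-0.4 -3.5  1.9] spin 0.6
```

jog_arm([
  {"x":0,"y":-3.5,"z":2,"fingers":-1},
  {"x":0,"y":-3.5,"z":2,"fingers":-1},
  {"x":0,"y":-3.5,"z":2,"fingers":1},
  {"x":0,"y":-3.5,"z":2,"fingers":1},
  {"x":0,"y":-3.5,"z":2,"fingers":1},
  {"x":0,"y":-3.5,"z":2,"fingers":1},
  {"x":0,"y":-3.5,"z":2,"fingers":1},
  {"x":0,"y":-3.5,"z":2,"fingers":1},
])

```text
validation failed for argument at $.mo...
```

```bash
python3 - <<'E'
from h import *
c=cam("wrist"); save(c,"w3",(130,150,400,384),2); np.save("w3.npy",c,allow_pickle=True)
go(459.3,102.3,23,98); print(readout.get_obs()["grip_width"],readout.get_obs()["grasp_force"])
E
```

```text
now [458.2 105.7  24.8] yaw 98.6 t 2.35 j6 0.08 -> shift [-0.6 -3.5  1.8] spin 0.6
0.08530933593070325 0.0
```

View pics/w3.png

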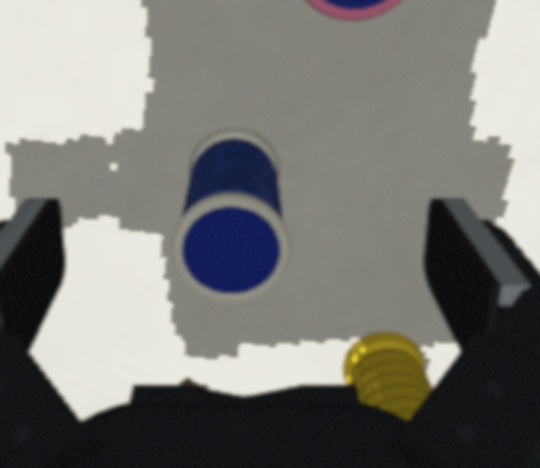

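The call was refused because "spin" is required. The picture shows the spool between the open fingers, slightly left of the middle (232,250). I'll send it again.

jog_arm([
  {"x":0,"y":-3.5,"z":2,"spin":0,"fingers":-1},
  {"x":0,"y":-3.5,"z":2,"spin":0,"fingers":-1},
  {"x":0,"y":-3.5,"z":2,"spin":0,"fingers":1},
  {"x":0,"y":-3.5,"z":2,"spin":0,"fingers":1},
  {"x":0,"y":-3.5,"z":2,"spin":0,"fingers":1},
  {"x":0,"y":-3.5,"z":2,"spin":0,"fingers":1},
  {"x":0,"y":-3.5,"z":2,"spin":0,"fingers":1},
  {"x":0,"y":-3.5,"z":2,"spin":0,"fingers":1},
])

```text
clock: 3.35
eef_pos: [0.4586, 0.1021, 0.0225]
tool_rot: [-0.075, 0.997, -0.0, 0.0]
ft_force: [-0.2, -1.2, 1.6]
grip_width: 0.0217
grasp_force: 58.5
```

```bash
python3 - <<'E'
from h import *
go(475,325,120,87); print(readout.get_obs()["grip_width"],readout.get_obs()["grasp_force"])
E
```

```text
now [458.6 102.1  22.5] yaw 98.6 t 3.35 j6 0.07 -> shift [-49.6 218.  -97.5] spin 11.6
0.02171827196209311 58.51136951590888
```

jog_arm([
  {"x":0,"y":0,"z":-10,"spin":0,"fingers":1},
  {"x":0,"y":0,"z":-25,"spin":0,"fingers":1},
  {"x":0,"y":0,"z":-40,"spin":0,"fingers":1},
  {"x":0,"y":0,"z":-50,"spin":0,"fingers":1},
  {"x":0,"y":0,"z":-50,"spin":0,"fingers":1},
])

```text
clock: 3.98
eef_pos: [0.4591, 0.1024, 0.0732]
tool_rot: [-0.075, 0.997, 0.0, 0.001]
ft_force: [1.2, -0.1, -0.1]
grip_width: 0.0215
grasp_force: 58.6
```

```bash
python3 - <<'E'
from h import *
c=cam("wrist"); s=cam("side")
go(475,325,120,87); o=readout.get_obs(); print(o["grip_width"],o["grasp_force"],o["ft_force"])
p=proj(s,o["eef_pos"])[0].astype(int); print(p)
im=np.hstack([cv2.resize(c["pixels"][180:384,150:354],(400,400)),cv2.resize(s["pixels"][p[1]-50:p[1]+30,p[0]-40:p[0]+40],(400,400),interpolation=cv2.INTER_CUBIC)])
cv2.imwrite("pics/w4.png",im[:,:,::-1])
E
```

```text
now [458.2 102.2  72.1] yaw 98.6 t 4.075 j6 0.07 -> shift [-50.  217.8 -47.9] spin 11.6
0.021515845302491208 58.600475015700795 [ 0.74614259  0.90064884 -0.56673891]
[212 163]
```

View pics/w4.png

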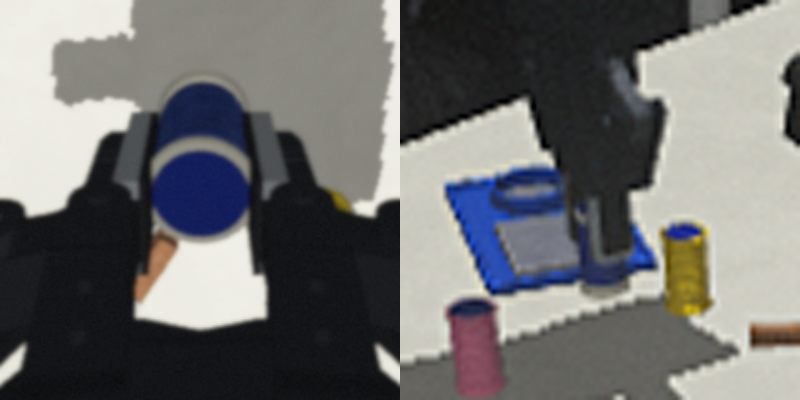

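The spool is held upright by its top flange (left panel, label at (202,195)), and the side panel shows it clear of the neighbours. Next, on to the collar.

jog_arm([
  {"x":-13,"y":50,"z":-30,"spin":4,"fingers":1},
  {"x":-26,"y":105,"z":-40,"spin":8,"fingers":1},
  {"x":-38,"y":160,"z":-40,"spin":11.6,"fingers":1},
  {"x":-48,"y":205,"z":-40,"spin":11.6,"fingers":1},
  {"x":-52,"y":228,"z":-40,"spin":11.6,"fingers":1},
  {"x":-52,"y":228,"z":-40,"spin":11.6,"fingers":1},
  {"x":-52,"y":228,"z":-40,"spin":11.6,"fingers":1},
  {"x":-52,"y":228,"z":-40,"spin":11.6,"fingers":1},
])

```text
clock: 5.08
eef_pos: [0.4756, 0.334, 0.112]
tool_rot: [0.027, 1.0, -0.0, -0.0]
ft_force: [0.3, -0.7, 0.7]
grip_width: 0.0217
grasp_force: 58.7
```

```bash
python3 - <<'E'
from h import *
c=cam("wrist"); save(c,"w5",s=1.5); np.save("w5.npy",c,allow_pickle=True)
g=hsvmask(c,(0,0,60),(180,80,190)); s=proj(c,[.472,.2585,.01])[0]; print(s); cn=comp(cv2.erode(g,np.ones((3,3))),s); print("pad",rect(c,cn,.010))
go(476,335.4,28,86.8); o=readout.get_obs(); print(o["grip_width"],o["grasp_force"])
E
```

```text
[161.10821773 196.00302759]
pad (array([471.4, 261. ]), (71.2, 60.4), 'long side at', 86.9)
now [475.7 334.2 112.2] yaw 86.9 t 5.125 j6 0.67 -> shift [-0.2  1.3 84.2] spin 0.1
0.021605165442475302 58.73675880488008
```

View pics/w5.png

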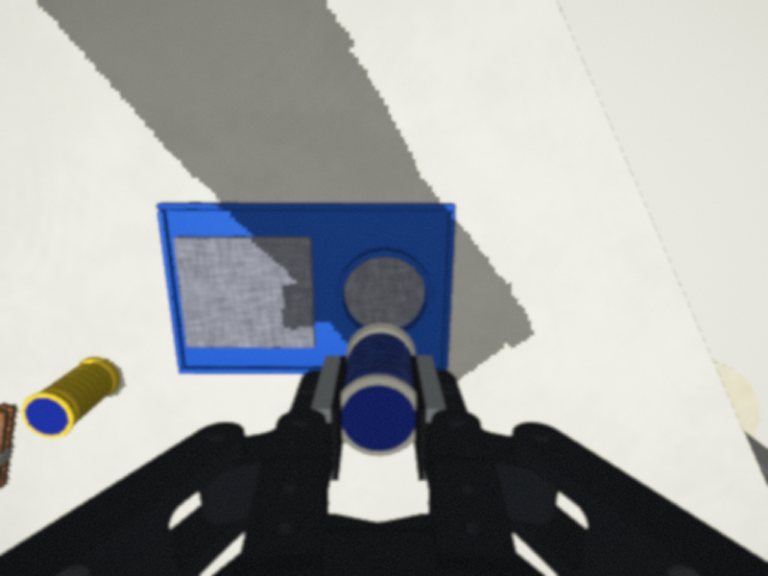

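The tray is fully in view: pad at (243,292), collar floor at (385,292), spool held straight at (378,415).

```bash
python3 - <<'E'
from h import *
c=np.load("w5.npy",allow_pickle=True).item()
print(ray(c,[385/1.5,292/1.5],.004)*1000, ray(c,np.array([[160,205],[453,206],[180,371]])/1.5,.008)*1000)
g=hsvmask(c,(0,0,30),(180,90,190)); cn=comp(cv2.erode(g,np.ones((2,2))),(257,195)); (u,v),r=cv2.minEnclosingCircle((ray(c,cn,.004)[:,:2]*1000).astype(np.float32)); print(u,v,r)
go(475.5,337.5,28,86.9)
E
```

```text
[[476.91731638 337.74941265   4.        ]] [[421.55345865 221.65805586   8.        ]
 [430.45823119 375.93520234   8.        ]
 [517.46592016 215.17019759   8.        ]]
511.648193359375 344.2530517578125 54.80225372314453
now [475.7 334.2 112.2] yaw 86.9 t 5.125 j6 0.67 -> shift [ 0.4  3.4 84.2] spin 0.0
```

jog_arm([
  {"x":0,"y":3.5,"z":30,"spin":0,"fingers":1},
  {"x":0,"y":3.5,"z":60,"spin":0,"fingers":1},
  {"x":0,"y":3.5,"z":77,"spin":0,"fingers":1},
  {"x":0,"y":3.5,"z":84.5,"spin":0,"fingers":1},
  {"x":0,"y":3.5,"z":84.5,"spin":0,"fingers":1},
  {"x":0,"y":3.5,"z":84.5,"spin":0,"fingers":1},
  {"x":0,"y":3.5,"z":84.5,"spin":0,"fingers":1},
])

```text
clock: 6.0
eef_pos: [0.4764, 0.3393, 0.0287]
tool_rot: [0.026, 1.0, 0.001, 0.001]
ft_force: [-0.4, 1.4, 0.2]
grip_width: 0.0215
grasp_force: 58.9
```

jog_arm([
  {"x":0,"y":0,"z":0,"spin":0,"fingers":0.2},
  {"x":0,"y":0,"z":0,"spin":0,"fingers":0},
  {"x":0,"y":0,"z":0,"spin":0,"fingers":-0.5},
  {"x":0,"y":0,"z":0,"spin":0,"fingers":-1},
  {"x":0,"y":0,"z":0,"spin":0,"fingers":-1},
  {"x":0,"y":0,"z":-30,"spin":0,"fingers":-1},
  {"x":0,"y":0,"z":-70,"spin":0,"fingers":-1},
  {"x":0,"y":0,"z":-110,"spin":0,"fingers":-1},
])

```text
clock: 7.0
eef_pos: [0.4757, 0.3387, 0.1387]
tool_rot: [0.026, 1.0, -0.0, -0.0]
ft_force: [1.4, 0.7, -1.0]
grip_width: 0.0855
grasp_force: 0.0
```

```bash
python3 - <<'E'
from h import *
c=cam("wrist"); np.save("w6.npy",c,allow_pickle=True)
b=hsvmask(c,(110,120,40),(130,255,170)); p=proj(c,[.476,.3377,.05])[0]; print(p)
import cv2
cv2.imwrite("pics/w6.png",cv2.resize(c["pixels"][:,:,::-1],None,fx=1.2,fy=1.2))
go(459,-150,140,120)
E
```

```text
[250.97682865 200.70173572]
now [478.4 340.7 145.2] yaw 87.0 t 7.05 j6 0.67 -> shift [  -6.2 -491.1    2.3] spin -33.0
```

View pics/w6.png

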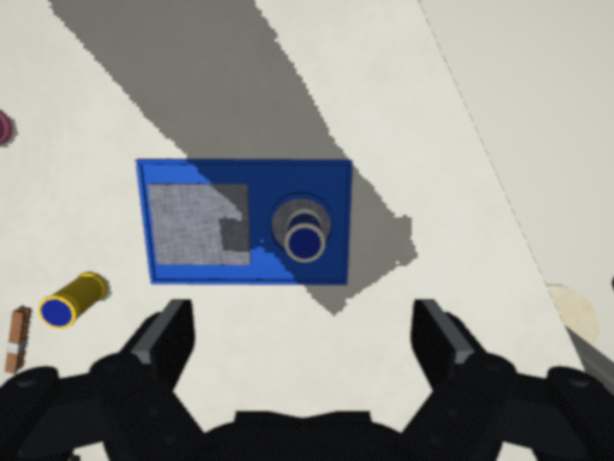

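The blue spool stands upright in the collar, top at (305,242). Next: observe the blue chalk.

jog_arm([
  {"x":-6,"y":-60,"z":0,"spin":0,"fingers":-1},
  {"x":-6,"y":-122,"z":0,"spin":10,"fingers":-1},
  {"x":-6,"y":-184,"z":0,"spin":20,"fingers":-1},
  {"x":-6,"y":-246,"z":5,"spin":30,"fingers":-1},
  {"x":-6,"y":-308,"z":15,"spin":40,"fingers":-1},
  {"x":-6,"y":-370,"z":25,"spin":50,"fingers":-1},
  {"x":-6,"y":-430,"z":35,"spin":57,"fingers":-1},
  {"x":-6,"y":-490,"z":40,"spin":57,"fingers":-1},
])

```text
clock: 8.05
eef_pos: [0.4558, -0.1527, 0.0974]
tool_rot: [0.5, 0.866, 0.0, 0.0]
ft_force: [1.6, 0.0, 0.1]
grip_width: 0.0853
grasp_force: 0.0
```

jog_arm([
  {"x":0,"y":0,"z":0,"spin":0,"fingers":-1},
  {"x":0,"y":0,"z":0,"spin":0,"fingers":-1},
])

```text
clock: 8.3
eef_pos: [0.4561, -0.1506, 0.0977]
tool_rot: [0.5, 0.866, 0.0, -0.0]
ft_force: [1.0, -0.2, -0.1]
grip_width: 0.0857
grasp_force: 0.0
```

```bash
python3 - <<'E'
from h import *
c=np.load("w6.npy",allow_pickle=True).item()
g=hsvmask(c,(0,0,60),(180,80,190)); s=proj(c,[.472,.255,.01])[0]; cn=comp(cv2.erode(g,np.ones((3,3))),s); print("pad",rect(c,cn,.010))
c=cam("wrist"); np.save("w7.npy",c,allow_pickle=True); save(c,"w7",s=1.5)
b=hsvmask(c,(95,80,60),(115,255,255)); s=proj(c,[.459,-.152,.004])[0]; cn=comp(b,s); print(s,cn.min(0),cn.max(0),cn.mean(0)); print("chalk z1",rect(c,cn,.001),"z4",rect(c,cn,.004))
w=hsvmask(c,(0,0,225),(180,40,255)); print("wchalk",proj(c,[.567,-.153,.004]))
go(459,-152,4,30)
E
```

```text
pad (array([471.4, 261. ]), (71.0, 60.3), 'long side at', 87.0)
[253.51324757 201.78326945] [232. 177.] [274. 228.] [247.79411765 202.20588235]
chalk z1 (array([ 460. , -153.9]), (44.1, 33.7), 'long side at', -58.9) z4 (array([ 459.5, -153.1]), (43.5, 33.3), 'long side at', -58.9)
wchalk [[362.06059681 262.66827771]]
now [ 456.2 -149.9   97.8] yaw 30.1 t 8.35 j6 0.73 -> shift [-3.2  1.3 93.8] spin 0.1
```

View pics/w7.png

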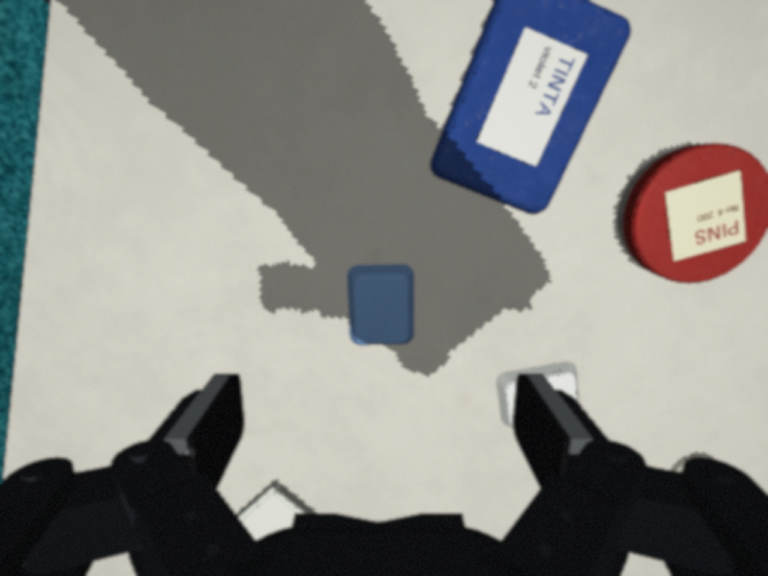

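The blue chalk is centred under the hand at (381,304). The white chalk at (540,392) and the ink pad are clear of the finger paths.

jog_arm([
  {"x":-5,"y":1.5,"z":30,"spin":-1,"fingers":-1},
  {"x":-5,"y":1.5,"z":60,"spin":-1,"fingers":-1},
  {"x":-5,"y":1.5,"z":82,"spin":-1,"fingers":-1},
  {"x":-5,"y":1.5,"z":93,"spin":-1,"fingers":-1},
  {"x":-5,"y":1.5,"z":95,"spin":-1,"fingers":-1},
  {"x":-5,"y":1.5,"z":95,"spin":-1,"fingers":-1},
  {"x":-5,"y":1.5,"z":95,"spin":-1,"fingers":-1},
  {"x":-5,"y":1.5,"z":95,"spin":-1,"fingers":-1},
])

```text
clock: 9.35
eef_pos: [0.4606, -0.1546, 0.0035]
tool_rot: [0.492, 0.87, 0.0, 0.001]
ft_force: [0.4, -0.4, 0.4]
grip_width: 0.0854
grasp_force: 0.0
```

```bash
python3 - <<'E'
from h import *
c=cam("wrist"); np.save("w8.npy",c,allow_pickle=True)
b=hsvmask(c,(95,80,60),(115,255,255)); s=proj(c,[.46,-.1535,.004])[0]; cn=comp(b,s); print(s,"chalk z1",rect(c,cn,.001))
go(460,-153.5,0.5,31)
E
```

```text
[251.05735679 250.50674162] chalk z1 (array([ 460.5, -154.4]), (45.6, 34.6), 'long side at', -59.1)
now [ 460.5 -154.6    3.3] yaw 31.0 t 9.4 j6 0.71 -> shift [1.2 0.1 2.8] spin -0.0
```

jog_arm([
  {"x":0,"y":0,"z":2.5,"spin":0,"fingers":-1},
  {"x":0,"y":0,"z":2.5,"spin":0,"fingers":1},
  {"x":0,"y":0,"z":2.5,"spin":0,"fingers":1},
  {"x":0,"y":0,"z":2.5,"spin":0,"fingers":1},
  {"x":0,"y":0,"z":2.5,"spin":0,"fingers":1},
  {"x":0,"y":0,"z":2.5,"spin":0,"fingers":1},
  {"x":0,"y":0,"z":2.5,"spin":0,"fingers":1},
])

```text
clock: 10.28
eef_pos: [0.4603, -0.1544, 0.0007]
tool_rot: [0.492, 0.87, 0.0, 0.0]
ft_force: [-1.5, -0.7, 5.1]
grip_width: 0.0315
grasp_force: 54.0
```

jog_arm([
  {"x":0,"y":0,"z":-10,"spin":0,"fingers":1},
  {"x":0,"y":0,"z":-30,"spin":0,"fingers":1},
  {"x":0,"y":0,"z":-50,"spin":0,"fingers":1},
  {"x":0,"y":0,"z":-70,"spin":0,"fingers":1},
  {"x":0,"y":0,"z":-80,"spin":0,"fingers":1},
  {"x":0,"y":0,"z":-80,"spin":0,"fingers":1},
])

```text
clock: 11.02
eef_pos: [0.4606, -0.1545, 0.0809]
tool_rot: [0.492, 0.87, 0.0, 0.001]
ft_force: [0.6, -0.2, 0.0]
grip_width: 0.0316
grasp_force: 52.9
```

```bash
python3 - <<'E'
from h import *
c=cam("wrist"); np.save("w9.npy",c,allow_pickle=True); save(c,"w9",(130,150,400,384),2)
b=hsvmask(c,(95,80,60),(115,255,255)); o=readout.get_obs(); s=proj(c,o["eef_pos"])[0]; cn=comp(b,s); print(s,"chalk",rect(c,cn,o["eef_pos"][2]))
go(471.4,261,90,-3)
E
```

```text
[250.19754958 250.72484288] chalk (array([ 461.4, -154.8]), (45.3, 34.4), 'long side at', -59.1)
now [ 460.  -154.3   80.2] yaw 31.0 t 11.075 j6 0.71 -> shift [350.1 223.7  -9.8] spin 34.0
```

View pics/w9.png

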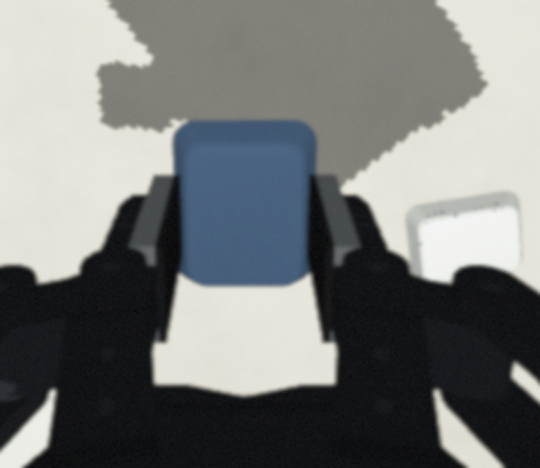

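The chalk is held level between the fingers at (245,205). Next, carry it over the blue pad.

jog_arm([
  {"x":47,"y":30,"z":-15,"spin":0,"fingers":1},
  {"x":97,"y":62,"z":-30,"spin":8,"fingers":1},
  {"x":147,"y":94,"z":-30,"spin":16,"fingers":1},
  {"x":197,"y":126,"z":-30,"spin":24,"fingers":1},
  {"x":247,"y":158,"z":-30,"spin":32,"fingers":1},
  {"x":295,"y":189,"z":-30,"spin":34,"fingers":1},
  {"x":335,"y":214,"z":-30,"spin":34,"fingers":1},
  {"x":350,"y":224,"z":-30,"spin":34,"fingers":1},
])

```text
clock: 12.08
eef_pos: [0.4709, 0.2633, 0.109]
tool_rot: [0.724, 0.69, -0.001, -0.0]
ft_force: [-0.0, 0.0, -0.1]
grip_width: 0.0311
grasp_force: 52.9
```

jog_arm([
  {"x":0,"y":0,"z":20,"spin":0,"fingers":1},
  {"x":0,"y":0,"z":30,"spin":0,"fingers":1},
  {"x":0,"y":0,"z":30,"spin":0,"fingers":1},
  {"x":0,"y":0,"z":30,"spin":0,"fingers":1},
])

```text
clock: 12.58
eef_pos: [0.4721, 0.2605, 0.0806]
tool_rot: [0.726, 0.688, 0.0, 0.0]
ft_force: [0.1, 0.0, 0.1]
grip_width: 0.0316
grasp_force: 52.9
```

```bash
python3 - <<'E'
from h import *
c=cam("wrist"); np.save("w10.npy",c,allow_pickle=True)
b=hsvmask(c,(95,80,60),(112,200,255)); o=readout.get_obs(); s=proj(c,o["eef_pos"])[0]; 
try:
    cn=comp(b,s); print(s,"chalk",rect(c,cn,o["eef_pos"][2]))
except Exception as e: print(e)
go(471.4,261,12,-3); print(o["grip_width"],o["grasp_force"])
E
```

```text
[250.70877758 252.79784453] chalk (array([472.8, 261. ]), (45.5, 35.4), 'long side at', 86.9)
now [472.3 260.7  80.9] yaw -3.1 t 12.625 j6 2.13 -> shift [ 0.2 -1.  68.9] spin -0.1
0.03148675340254797 52.89869665168226
```

jog_arm([
  {"x":0,"y":-0.7,"z":25,"spin":0,"fingers":1},
  {"x":0,"y":-0.7,"z":48,"spin":0,"fingers":1},
  {"x":0,"y":-0.7,"z":62,"spin":0,"fingers":1},
  {"x":0,"y":-0.7,"z":68,"spin":0,"fingers":1},
  {"x":0,"y":-0.7,"z":69.5,"spin":0,"fingers":1},
  {"x":0,"y":-0.7,"z":69.5,"spin":0,"fingers":1},
  {"x":0,"y":-0.7,"z":69.5,"spin":0,"fingers":1},
  {"x":0,"y":-0.7,"z":69.5,"spin":0,"fingers":1},
])

```text
clock: 13.62
eef_pos: [0.4714, 0.2613, 0.0113]
tool_rot: [0.725, 0.688, 0.0, 0.0]
ft_force: [-0.0, 0.3, -0.8]
grip_width: 0.0319
grasp_force: 52.9
```

jog_arm([
  {"x":0,"y":0,"z":0,"spin":0,"fingers":0},
  {"x":0,"y":0,"z":0,"spin":0,"fingers":-0.5},
  {"x":0,"y":0,"z":0,"spin":0,"fingers":-1},
  {"x":0,"y":0,"z":0,"spin":0,"fingers":-1},
  {"x":0,"y":0,"z":-20,"spin":0,"fingers":-1},
  {"x":0,"y":0,"z":-60,"spin":0,"fingers":-1},
  {"x":0,"y":0,"z":-100,"spin":0,"fingers":-1},
  {"x":0,"y":0,"z":-120,"spin":0,"fingers":-1},
])

```text
clock: 14.62
eef_pos: [0.4722, 0.2617, 0.1334]
tool_rot: [0.725, 0.688, 0.002, 0.0]
ft_force: [-0.6, -0.4, 0.5]
grip_width: 0.0856
grasp_force: 0.0
```

```bash
python3 - <<'E'
from h import *
c=cam("wrist"); np.save("w11.npy",c,allow_pickle=True); cv2.imwrite("pics/w11.png",cv2.resize(c["pixels"][:,:,::-1],None,fx=1.2,fy=1.2))
b=hsvmask(c,(95,80,60),(112,200,255)); s=proj(c,[.472,.261,.011])[0]; cn=comp(b,s); print(s,"chalk",rect(c,cn,.011))
go(680,-150,140,85)
E
```

```text
[250.36999621 190.64602955] chalk (array([474.6, 295.9]), (156.0, 97.4), 'long side at', 86.7)
now [473.2 262.2 135.4] yaw -3.0 t 14.675 j6 2.13 -> shift [-400.9  228.1   -4.8] spin -88.0
```

View pics/w11.png

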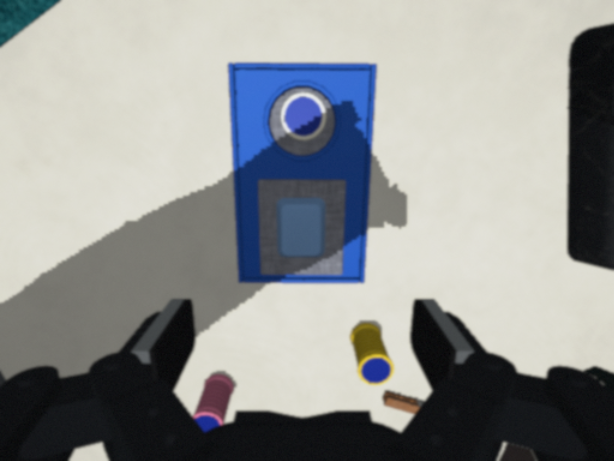

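The blue kit is done: spool at (303,117), chalk centred on the pad at (301,227). Now to the white spool.

jog_arm([
  {"x":-50,"y":15,"z":0,"spin":-10,"fingers":-1},
  {"x":-103,"y":40,"z":0,"spin":-20,"fingers":-1},
  {"x":-156,"y":65,"z":0,"spin":-30,"fingers":-1},
  {"x":-209,"y":90,"z":0,"spin":-40,"fingers":-1},
  {"x":-262,"y":115,"z":5,"spin":-50,"fingers":-1},
  {"x":-315,"y":140,"z":10,"spin":-60,"fingers":-1},
  {"x":-365,"y":170,"z":10,"spin":-70,"fingers":-1},
  {"x":-403,"y":188,"z":10,"spin":-80,"fingers":-1},
])

```text
clock: 15.68
eef_pos: [0.6383, -0.1539, 0.1194]
tool_rot: [0.111, 0.994, -0.0, -0.0]
ft_force: [0.7, 1.2, -0.1]
grip_width: 0.0852
grasp_force: 0.0
```

jog_arm([
  {"x":0,"y":0,"z":0,"spin":-3,"fingers":-1},
  {"x":0,"y":0,"z":0,"spin":-3,"fingers":-1},
  {"x":0,"y":0,"z":0,"spin":-3,"fingers":-1},
])

```text
clock: 16.05
eef_pos: [0.6374, -0.1506, 0.1202]
tool_rot: [0.087, 0.996, 0.0, -0.001]
ft_force: [0.3, 0.4, -0.4]
grip_width: 0.0853
grasp_force: 0.0
```

```bash
python3 - <<'E'
from h import *
c=cam("wrist"); np.save("w12.npy",c,allow_pickle=True); save(c,"w12",s=1.5)
print(proj(c,[.6805,-.1495,.046])*1.5)
go(680,-150,23,80)
E
```

```text
[[394.58557994 386.00610676]]
now [ 637.5 -150.4  120.5] yaw 80.0 t 16.1 j6 -0.06 -> shift [-41.8   7.8  97.5] spin 0.0
```

View pics/w12.png

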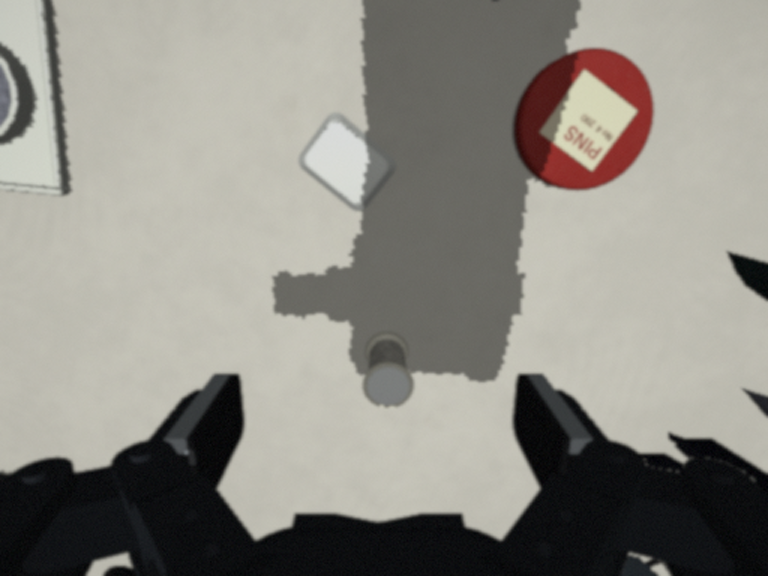

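The white spool's top is at (388,383), the white chalk at (346,161) and the tin at (584,118). The clothes' tips are at the far right (750,270), clear of the hand.

```bash
python3 - <<'E'
from h import *
c=np.load("w12.npy",allow_pickle=True).item()
print(ray(c,np.array([[388,384.5]])/1.5,.046)*1000)
p=np.array([[335,113],[393,168],[358,209],[300,161]])/1.5; q=ray(c,p,.0015)*1000; print("wchalk corners",q[:,:2],rect(c,p,.0015))
x,y=(ray(c,np.array([[388,384.5]])/1.5,.046)*1000)[0,:2]; go(x,y,23,80)
E
```

```text
[[ 679.04171371 -152.73459324   46.        ]]
wchalk corners [[ 540.41550167 -156.54198848]
 [ 573.43671824 -130.95256525]
 [ 591.87192381 -153.91218165]
 [ 561.00167563 -180.1752363 ]] (array([ 566.5, -155. ]), (41.7, 31.3), 'long side at', 40.4)
now [ 637.5 -150.4  120.5] yaw 80.0 t 16.1 j6 -0.06 -> shift [-41.3   4.9  97.5] spin 0.0
```

jog_arm([
  {"x":-30,"y":4,"z":10,"spin":0,"fingers":-1},
  {"x":-41.5,"y":5,"z":35,"spin":0,"fingers":-1},
  {"x":-41.5,"y":5,"z":65,"spin":0,"fingers":-1},
  {"x":-41.5,"y":5,"z":88,"spin":0,"fingers":-1},
  {"x":-41.5,"y":5,"z":97.5,"spin":0,"fingers":-1},
  {"x":-41.5,"y":5,"z":97.5,"spin":0,"fingers":-1},
  {"x":-41.5,"y":5,"z":97.5,"spin":0,"fingers":-1},
  {"x":-41.5,"y":5,"z":97.5,"spin":0,"fingers":-1},
])

```text
clock: 17.1
eef_pos: [0.6805, -0.1536, 0.0249]
tool_rot: [0.087, 0.996, -0.0, 0.001]
ft_force: [0.7, -0.4, 0.3]
grip_width: 0.0854
grasp_force: 0.0
```

```bash
python3 - <<'E'
from h import *
c=cam("wrist"); np.save("w13.npy",c,allow_pickle=True); save(c,"w13",(130,150,400,384),2)
p=proj(c,[.679,-.1527,.046])[0]; print((p-[130,150])*2); go(679,-152.7,23,80)
E
```

```text
[248.15275148 241.34860219]
now [ 680.3 -153.7   24.7] yaw 80.0 t 17.15 j6 -0.05 -> shift [1.5 0.7 1.7] spin 0.0
```

View pics/w13.png

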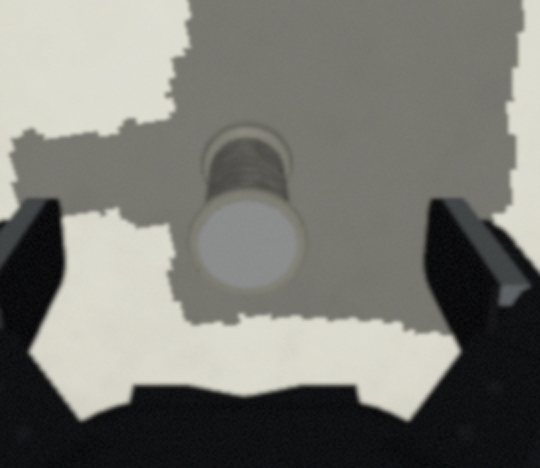

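The spool's top is at (247,243), where predicted, midway between the fingers. That was my last picture, so I'll rely on numbers from here.

jog_arm([
  {"x":1,"y":0.5,"z":2,"spin":0,"fingers":-1},
  {"x":1,"y":0.5,"z":2,"spin":0,"fingers":1},
  {"x":1,"y":0.5,"z":2,"spin":0,"fingers":1},
  {"x":1,"y":0.5,"z":2,"spin":0,"fingers":1},
  {"x":1,"y":0.5,"z":2,"spin":0,"fingers":1},
  {"x":1,"y":0.5,"z":2,"spin":0,"fingers":1},
  {"x":1,"y":0.5,"z":2,"spin":0,"fingers":1},
])

```text
clock: 18.02
eef_pos: [0.679, -0.1529, 0.0216]
tool_rot: [0.087, 0.996, -0.0, 0.0]
ft_force: [0.4, 0.4, 2.0]
grip_width: 0.0215
grasp_force: 58.5
```

jog_arm([
  {"x":0,"y":0,"z":-10,"spin":0,"fingers":1},
  {"x":0,"y":0,"z":-30,"spin":0,"fingers":1},
  {"x":10,"y":0,"z":-55,"spin":0,"fingers":1},
  {"x":30,"y":0,"z":-80,"spin":0,"fingers":1},
  {"x":30,"y":0,"z":-90,"spin":0,"fingers":1},
  {"x":30,"y":0,"z":-90,"spin":0,"fingers":1},
])

```text
clock: 18.77
eef_pos: [0.6501, -0.1478, 0.1125]
tool_rot: [0.087, 0.996, -0.0, 0.001]
ft_force: [0.2, 0.9, -0.8]
grip_width: 0.0214
grasp_force: 58.6
```

```bash
python3 - <<'E'
from h import *
c=cam("wrist"); np.save("w14.npy",c,allow_pickle=True)
o,R,_=pose(); t=o["eef_pos"]+R@[0,0,-.0235]; s=proj(c,t)[0]; print("expect top",s)
g=cv2.cvtColor(c["pixels"],cv2.COLOR_RGB2HSV); u,v=s.round().astype(int); print(g[v-60:v+30:6,u],"row",g[v,u-36:u+37:6].tolist())
go(494,-333,115,75); print(o["grip_width"],o["grasp_force"],o["ft_force"])
E
```

```text
expect top [252.66828239 274.11073976]
[[ 26  18 115]
 [ 30  20 126]
 [ 21  20  91]
 [ 25  17  90]
 [ 25  18  84]
 [ 24  15  87]
 [ 26  20  90]
 [ 27  19 124]
 [ 90   4 137]
 [ 70   6 137]
 [ 70   6 136]
 [ 75   4 137]
 [ 70   6 137]
 [ 60   4 136]
 [ 90   2 135]] row [[103, 19, 95], [110, 36, 21], [60, 4, 132], [75, 4, 136], [75, 4, 136], [75, 4, 136], [70, 6, 136], [80, 6, 137], [80, 6, 137], [80, 6, 138], [45, 7, 77], [100, 17, 46], [100, 18, 86]]
now [ 649.6 -147.7  111.3] yaw 80.0 t 18.825 j6 -0.05 -> shift [ 121.1 -209.5   -3.8] spin 5.0
0.02187798982281493 58.60375177580863 [-0.33602013  0.23298251 -0.33490485]
```

jog_arm([
  {"x":25,"y":-44,"z":0,"spin":2,"fingers":1},
  {"x":53,"y":-92,"z":0,"spin":5,"fingers":1},
  {"x":80,"y":-138,"z":0,"spin":5,"fingers":1},
  {"x":105,"y":-182,"z":0,"spin":5,"fingers":1},
  {"x":121,"y":-209.5,"z":0,"spin":5,"fingers":1},
  {"x":121,"y":-209.5,"z":0,"spin":5,"fingers":1},
  {"x":121,"y":-209.5,"z":0,"spin":5,"fingers":1},
  {"x":121,"y":-209.5,"z":0,"spin":5,"fingers":1},
])

```text
clock: 19.82
eef_pos: [0.4943, -0.332, 0.1108]
tool_rot: [0.13, 0.992, 0.0, -0.0]
ft_force: [1.0, -0.4, 0.7]
grip_width: 0.0216
grasp_force: 58.7
```

```bash
python3 - <<'E'
from h import *
c=cam("wrist"); np.save("w15.npy",c,allow_pickle=True)
lab=cv2.cvtColor(c["pixels"],cv2.COLOR_RGB2LAB).astype(int)
print("pad/collar px", proj(c,[.4742,-.4077,.01])[0], proj(c,[.494,-.333,.004])[0])
s=proj(c,[.4742,-.4077,.01])[0].astype(int); k=proj(c,[.494,-.333,.004])[0].astype(int)
print("Lab pad",lab[s[1],s[0]-60:s[0]+61:6].tolist()); print("col",k,lab[k[1]-40:k[1]+1:4,k[0]].tolist())
for n,z,sd in(("pad",.01,s),("col",.004,k)):
    m=cv2.inRange(cv2.cvtColor(c["pixels"],cv2.COLOR_RGB2LAB),(35,120,110),(130,140,127)); 
    try: cn=comp(cv2.morphologyEx(m,cv2.MORPH_OPEN,np.ones((3,3))),sd); print(n,rect(c,cn,z),cn.min(0),cn.max(0))
    except Exception as e: print(e)
for f,zz in(("scene0",0),("side0",0)):
    d=np.load(f+".npy",allow_pickle=True).item(); print(f)
go(494,-333,28,75)
E
```

```text
pad/collar px [156.88914725 195.99025885] [250.5846077  193.79430419]
Lab pad [[222, 127, 134], [223, 126, 134], [204, 125, 132], [160, 128, 126], [143, 129, 122], [151, 130, 122], [144, 129, 122], [143, 129, 122], [148, 129, 122], [152, 129, 122], [145, 129, 122], [127, 129, 122], [135, 129, 122], [136, 129, 122], [140, 129, 122], [132, 129, 122], [74, 128, 125], [76, 129, 125], [132, 126, 131], [141, 126, 132], [140, 126, 132]]
col [250 193] [[142, 126, 132], [141, 126, 131], [141, 126, 131], [140, 126, 131], [109, 126, 131], [138, 126, 132], [78, 128, 125], [72, 129, 125], [80, 128, 125], [78, 128, 125], [81, 128, 125]]
pad (array([ 487.2, -378.7]), (28.8, 11.5), 'long side at', -14.4) [188. 185.] [202. 218.]
col (array([ 497.2, -334.4]), (44.3, 37.8), 'long side at', 77.2) [224. 176.] [276. 219.]
scene0
side0
now [ 494.3 -331.9  110.9] yaw 75.1 t 19.875 j6 -0.33 -> shift [ 0.  -1.2 82.9] spin 0.1
```

```bash
cat >> h.py <<'E'
def grey(c):
    return cv2.morphologyEx(cv2.inRange(cv2.cvtColor(c["pixels"],cv2.COLOR_RGB2LAB),(35,120,110),(172,140,128)),cv2.MORPH_OPEN,np.ones((3,3)))
E
python3 - <<'E'
from h import *
c=np.load("w15.npy",allow_pickle=True).item(); m=grey(c)
for n,z,sd in(("pad",.01,(157,196)),("col",.004,(250,194))):
    cn=comp(m,sd); print(n,rect(c,cn,z),cn.min(0),cn.max(0))
    if n=="col":
        P=ray(c,cn[cn[:,1]<200],.004)[:,:2]*1000; A=np.c_[2*P,np.ones(len(P))]; x=np.linalg.lstsq(A,(P**2).sum(1),rcond=None)[0]; print("circle",x[:2],np.sqrt(x[2]+x[0]**2+x[1]**2))
E
```

```text
pad (array([ 476.7, -407.3]), (73.2, 63.2), 'long side at', 74.7) [110. 161.] [203. 234.]
col (array([ 496.9, -334. ]), (45.1, 38.6), 'long side at', 77.2) [224. 175.] [277. 219.]
circle [ 500.66021661 -335.00592658] 22.96565656213455
```

jog_arm([
  {"x":-3.5,"y":-0.7,"z":30,"spin":0,"fingers":1},
  {"x":-3.5,"y":-0.7,"z":60,"spin":0,"fingers":1},
  {"x":-3.5,"y":-0.7,"z":77,"spin":0,"fingers":1},
  {"x":-3.5,"y":-0.7,"z":83.5,"spin":0,"fingers":1},
  {"x":-3.5,"y":-0.7,"z":83.5,"spin":0,"fingers":1},
  {"x":-3.5,"y":-0.7,"z":83.5,"spin":0,"fingers":1},
  {"x":-3.5,"y":-0.7,"z":83.5,"spin":0,"fingers":1},
])

```text
clock: 20.75
eef_pos: [0.4974, -0.335, 0.0289]
tool_rot: [0.13, 0.991, -0.0, 0.001]
ft_force: [0.1, 1.0, -0.1]
grip_width: 0.0219
grasp_force: 58.7
```

jog_arm([
  {"x":0,"y":0,"z":0,"spin":0,"fingers":0.2},
  {"x":0,"y":0,"z":0,"spin":0,"fingers":0},
  {"x":0,"y":0,"z":0,"spin":0,"fingers":-0.5},
  {"x":0,"y":0,"z":0,"spin":0,"fingers":-1},
  {"x":0,"y":0,"z":0,"spin":0,"fingers":-1},
  {"x":0,"y":0,"z":-30,"spin":0,"fingers":-1},
  {"x":0,"y":0,"z":-70,"spin":0,"fingers":-1},
  {"x":0,"y":0,"z":-110,"spin":0,"fingers":-1},
])

```text
clock: 21.75
eef_pos: [0.4966, -0.3343, 0.1387]
tool_rot: [0.13, 0.991, 0.0, -0.0]
ft_force: [0.2, -0.4, -0.0]
grip_width: 0.0853
grasp_force: 0.0
```

```bash
python3 - <<'E'
from h import *
c=cam("wrist"); np.save("w16.npy",c,allow_pickle=True); m=grey(c)
cn=comp(m,proj(c,[.4767,-.4073,.01])[0]); print("pad",rect(c,cn,.01))
s=proj(c,[.4975,-.3335,.05])[0]; print("spool top expected px",s)
lab=cv2.cvtColor(c["pixels"],cv2.COLOR_RGB2LAB); u,v=s.round().astype(int); print("row",lab[v,u-36:u+37:3,0].tolist()); print("col",lab[v-36:v+37:3,u,0].tolist())
go(566.5,-154.5,95,130)
E
```

```text
pad (array([ 476.4, -407.3]), (73.7, 63.1), 'long side at', 74.9)
spool top expected px [253.27959625 201.05494423]
row [142, 123, 122, 119, 113, 78, 102, 129, 134, 132, 135, 134, 133, 133, 134, 134, 126, 96, 73, 90, 120, 123, 122, 122, 110]
col [86, 64, 62, 87, 120, 85, 85, 98, 124, 134, 133, 134, 133, 133, 133, 134, 133, 124, 120, 123, 122, 124, 179, 176, 197]
now [ 499.4 -336.2  145.3] yaw 75.0 t 21.8 j6 -0.33 -> shift [-17.4 193.1  49.8] spin -55.0
```

jog_arm([
  {"x":-3,"y":45,"z":0,"spin":-10,"fingers":-1},
  {"x":-8,"y":95,"z":0,"spin":-20,"fingers":-1},
  {"x":-13,"y":145,"z":10,"spin":-30,"fingers":-1},
  {"x":-17,"y":180,"z":25,"spin":-40,"fingers":-1},
  {"x":-17,"y":193,"z":40,"spin":-50,"fingers":-1},
  {"x":-17,"y":193,"z":45,"spin":-55,"fingers":-1},
  {"x":-17,"y":193,"z":45,"spin":-55,"fingers":-1},
  {"x":-17,"y":193,"z":45,"spin":-55,"fingers":-1},
])

```text
clock: 22.8
eef_pos: [0.5633, -0.1527, 0.0931]
tool_rot: [-0.341, 0.94, -0.0, 0.0]
ft_force: [0.0, -0.3, -0.5]
grip_width: 0.0853
grasp_force: 0.0
```

```bash
python3 - <<'E'
from h import *
c=cam("wrist"); np.save("w17.npy",c,allow_pickle=True)
s=proj(c,[.5665,-.155,.004])[0]; u,v=s.round().astype(int); print(s)
lab=cv2.cvtColor(c["pixels"],cv2.COLOR_RGB2LAB)
print("row"); print(lab[v,u-48:u+49:4].tolist()); print("col"); print(lab[v-48:v+49:4,u].tolist())
go(566.5,-155,3,130.4)
E
```

```text
[248.09013123 201.59710264]
row
[[120, 127, 133], [119, 128, 132], [118, 127, 132], [117, 127, 131], [118, 127, 132], [119, 128, 132], [116, 127, 131], [108, 127, 129], [132, 127, 129], [134, 127, 130], [135, 126, 130], [134, 127, 129], [134, 126, 130], [134, 127, 129], [135, 127, 129], [134, 126, 130], [132, 127, 130], [106, 127, 129], [116, 127, 131], [118, 127, 132], [117, 128, 132], [119, 127, 132], [120, 127, 132], [118, 127, 132], [117, 127, 131]]
col
[[209, 127, 134], [211, 126, 135], [212, 127, 134], [212, 126, 134], [210, 126, 134], [130, 127, 130], [128, 127, 129], [138, 126, 130], [135, 126, 130], [136, 126, 130], [136, 126, 130], [135, 127, 129], [134, 126, 130], [133, 127, 129], [134, 126, 130], [131, 127, 129], [131, 127, 129], [130, 127, 129], [111, 127, 130], [120, 127, 131], [120, 127, 131], [121, 127, 132], [119, 128, 132], [120, 127, 132], [119, 127, 131]]
now [ 563.4 -152.8   93.2] yaw 129.9 t 22.85 j6 -0.96 -> shift [-1.  -3.6 90.2] spin -0.5
```

```bash
cat >> h.py <<'E'
def wch(c,p,z,th=131.1):
    lab=cv2.cvtColor(c["pixels"].astype(np.float32)/255,cv2.COLOR_RGB2LAB); b=cv2.GaussianBlur(lab[:,:,2]+128,(5,5),0)
    m=((b<th)*255).astype(np.uint8); m=cv2.morphologyEx(m,cv2.MORPH_OPEN,np.ones((5,5))); cn=comp(m,proj(c,p)[0]); return cn.min(0),cn.max(0),rect(c,cn,z)
E
python3 - <<'E'
from h import *
c=np.load("w17.npy",allow_pickle=True).item()
for th in(130.6,131,131.4): print(th,wch(c,[.5665,-.155,.004],.0015,th))
E
```

```text
130.6 (array([225., 172.]), array([270., 226.]), (array([ 566.4, -155.8]), (45.2, 36.1), 'long side at', 40.9))
131 (array([225., 171.]), array([271., 227.]), (array([ 566. , -155.6]), (46.8, 37.1), 'long side at', 39.9))
131.4 (array([222., 170.]), array([274., 228.]), (array([ 566.2, -155.7]), (48.4, 41.5), 'long side at', 39.9))
```

jog_arm([
  {"x":-0.3,"y":-4,"z":30,"spin":-0.4,"fingers":-1},
  {"x":-0.3,"y":-4,"z":58,"spin":-0.4,"fingers":-1},
  {"x":-0.3,"y":-4,"z":78,"spin":-0.4,"fingers":-1},
  {"x":-0.3,"y":-4,"z":88,"spin":-0.4,"fingers":-1},
  {"x":-0.3,"y":-4,"z":90,"spin":-0.4,"fingers":-1},
  {"x":-0.3,"y":-4,"z":90,"spin":-0.4,"fingers":-1},
  {"x":-0.3,"y":-4,"z":90,"spin":-0.4,"fingers":-1},
  {"x":-0.3,"y":-4,"z":90,"spin":-0.4,"fingers":-1},
])

```text
clock: 23.85
eef_pos: [0.5664, -0.1555, 0.0035]
tool_rot: [-0.345, 0.938, -0.0, 0.001]
ft_force: [0.2, -0.4, -0.2]
grip_width: 0.0854
grasp_force: 0.0
```

```bash
python3 - <<'E'
from h import *
c=cam("wrist"); print(wch(c,[.5662,-.1557,.004],.0015)); go(566.2,-155.7,0.7,130.3)
E
```

```text
(array([217., 207.]), array([290., 291.]), (array([ 566.3, -155.4]), (48.0, 37.4), 'long side at', 40.5))
now [ 566.3 -155.4    3.4] yaw 130.4 t 23.9 j6 -0.97 -> shift [ 0.3 -0.2  2.7] spin 0.1
```

jog_arm([
  {"x":0,"y":0,"z":2.5,"spin":0,"fingers":-1},
  {"x":0,"y":0,"z":2.5,"spin":0,"fingers":1},
  {"x":0,"y":0,"z":2.5,"spin":0,"fingers":1},
  {"x":0,"y":0,"z":2.5,"spin":0,"fingers":1},
  {"x":0,"y":0,"z":2.5,"spin":0,"fingers":1},
  {"x":0,"y":0,"z":2.5,"spin":0,"fingers":1},
  {"x":0,"y":0,"z":2.5,"spin":0,"fingers":1},
])

```text
clock: 24.78
eef_pos: [0.5663, -0.1554, 0.0007]
tool_rot: [-0.345, 0.938, -0.0, 0.0]
ft_force: [-0.5, 0.3, 4.3]
grip_width: 0.0311
grasp_force: 55.7
```

jog_arm([
  {"x":0,"y":0,"z":-10,"spin":0,"fingers":1},
  {"x":0,"y":0,"z":-35,"spin":0,"fingers":1},
  {"x":0,"y":0,"z":-65,"spin":0,"fingers":1},
  {"x":0,"y":0,"z":-95,"spin":0,"fingers":1},
  {"x":0,"y":0,"z":-110,"spin":0,"fingers":1},
  {"x":0,"y":0,"z":-110,"spin":0,"fingers":1},
])

```text
clock: 25.52
eef_pos: [0.5666, -0.1555, 0.1114]
tool_rot: [-0.345, 0.938, -0.001, 0.001]
ft_force: [0.5, -0.4, -0.2]
grip_width: 0.0312
grasp_force: 54.6
```

```bash
python3 - <<'E'
from h import *
c=cam("wrist"); np.save("w18.npy",c,allow_pickle=True); o,R,_=pose(); p=o["eef_pos"]+[0,0,.003]
print(o["grip_width"],o["grasp_force"])
try: print(wch(c,p,p[2]))
except Exception as e: print(e)
go(476.5,-407.3,110,164.8)
E
```

```text
0.031124660511718943 54.572344417101704
(array([  0., 210.]), array([511., 383.]), (array([ 588.6, -135.4]), (298.8, 107.1), 'long side at', -49.6))
now [ 565.8 -155.3  110.1] yaw 130.4 t 25.575 j6 -0.97 -> shift [ 2.313e+02 -1.340e+02  1.000e-01] spin -34.4
```

jog_arm([
  {"x":43,"y":-25,"z":0,"spin":-8,"fingers":1},
  {"x":90,"y":-52,"z":0,"spin":-16,"fingers":1},
  {"x":137,"y":-79,"z":0,"spin":-24,"fingers":1},
  {"x":184,"y":-107,"z":0,"spin":-32,"fingers":1},
  {"x":218,"y":-126,"z":0,"spin":-34.4,"fingers":1},
  {"x":231,"y":-134,"z":0,"spin":-34.4,"fingers":1},
  {"x":231,"y":-134,"z":15,"spin":-34.4,"fingers":1},
  {"x":231,"y":-134,"z":30,"spin":-34.4,"fingers":1},
])

```text
clock: 26.58
eef_pos: [0.477, -0.4052, 0.0784]
tool_rot: [-0.608, 0.794, 0.001, 0.0]
ft_force: [-0.1, 0.3, 1.3]
grip_width: 0.0309
grasp_force: 54.6
```

jog_arm([
  {"x":0,"y":0,"z":0,"spin":0,"fingers":1},
  {"x":0,"y":0,"z":0,"spin":0,"fingers":1},
])

```text
clock: 26.82
eef_pos: [0.4774, -0.406, 0.0801]
tool_rot: [-0.608, 0.794, 0.0, 0.0]
ft_force: [-0.0, 0.7, 0.5]
grip_width: 0.0311
grasp_force: 54.6
```

```bash
python3 - <<'E'
from h import *
c=cam("wrist"); np.save("w19.npy",c,allow_pickle=True); o,R,_=pose()
go(476.5,-407.3,11,164.8); print(o["grip_width"],o["grasp_force"],o["joint_pos"][5])
# visible part of the pad below the held chalk
cn=comp(grey(c),proj(c,[.47,-.43,.01])[0]); print(cn.min(0),cn.max(0),rect(c,cn,.01))
E
```

```text
now [ 477.7 -406.5   80.7] yaw 164.9 t 26.875 j6 -2.01 -> shift [ 1.1  0.9 69.7] spin 0.1
0.031218251313104645 54.58604435320012 -2.0121548747722673
[195. 154.] [309. 283.] (array([ 480.4, -395.8]), (101.6, 89.0), 'long side at', 74.2)
```

jog_arm([
  {"x":1.2,"y":0.8,"z":25,"spin":0,"fingers":1},
  {"x":1.2,"y":0.8,"z":48,"spin":0,"fingers":1},
  {"x":1.2,"y":0.8,"z":62,"spin":0,"fingers":1},
  {"x":1.2,"y":0.8,"z":67,"spin":0,"fingers":1},
  {"x":1.2,"y":0.8,"z":69,"spin":0,"fingers":1},
  {"x":1.2,"y":0.8,"z":69,"spin":0,"fingers":1},
  {"x":1.2,"y":0.8,"z":69,"spin":0,"fingers":1},
  {"x":1.2,"y":0.8,"z":69,"spin":0,"fingers":1},
])

```text
clock: 27.88
eef_pos: [0.4761, -0.4083, 0.0118]
tool_rot: [-0.607, 0.794, -0.0, 0.0]
ft_force: [0.1, -0.5, -0.1]
grip_width: 0.0312
grasp_force: 54.6
```

jog_arm([
  {"x":0,"y":0,"z":0,"spin":0,"fingers":0},
  {"x":0,"y":0,"z":0,"spin":0,"fingers":-0.5},
  {"x":0,"y":0,"z":0,"spin":0,"fingers":-1},
  {"x":0,"y":0,"z":0,"spin":0,"fingers":-1},
  {"x":0,"y":0,"z":-20,"spin":0,"fingers":-1},
  {"x":0,"y":0,"z":-60,"spin":0,"fingers":-1},
  {"x":0,"y":0,"z":-100,"spin":0,"fingers":-1},
  {"x":0,"y":0,"z":-120,"spin":0,"fingers":-1},
])

```text
clock: 28.88
eef_pos: [0.4768, -0.4089, 0.1343]
tool_rot: [-0.607, 0.794, -0.002, 0.0]
ft_force: [0.1, 0.6, -0.4]
grip_width: 0.0855
grasp_force: 0.0
```

```bash
python3 - <<'E'
from h import *
c=cam("wrist"); np.save("w20.npy",c,allow_pickle=True)
m=grey(c); s=proj(c,[.4765,-.4073,.014])[0]; print(s); 
P=comp(m,proj(c,[.47,-.432,.01])[0]); print("pad",rect(c,P,.01))
k=np.zeros(m.shape,np.uint8); cv2.fillPoly(k,[P.astype(np.int32)],255); k=cv2.erode(k,np.ones((5,5)))&~m; cn=comp(k,s); print("chalk in pad",rect(c,cn,.012),cv2.contourArea(cn.astype(np.int32)))
s2=cam("scene"); s3=cam("side"); s0=np.load("scene0.npy",allow_pickle=True).item(); t0=np.load("side0.npy",allow_pickle=True).item()
for a,b,n in((s0,s2,"scene"),(t0,s3,"side")):
    d=cv2.absdiff(a["pixels"],b["pixels"]).max(2); 
    for nm,p in(("ink",[.465,-.029,.018]),("tin",[.562,-.04,.022]),("clip",[.56,.088,.012]),("pink",[.391,.117,.046]),("yel",[.523,.158,.046])):
        u,v=proj(b,p)[0].round().astype(int); print(n,nm,np.percentile(d[v-10:v+11,u-10:u+11],[50,90]))
go(476,-407,200,164)
E
```

```text
[254.21673657 192.2308659 ]
pad (array([ 477.1, -409.4]), (73.6, 63.3), 'long side at', 74.7)
chalk in pad (array([ 476.6, -409.3]), (44.4, 35.3), 'long side at', 74.9) 1741.5
scene ink [15. 19.]
scene tin [15. 19.]
scene clip [17. 20.]
scene pink [17. 20.]
scene yel [17. 20.]
side ink [26. 31.]
side tin [ 44. 148.]
side clip [29. 31.]
side pink [29. 32.]
side yel [30. 32.]
now [ 476.5 -408.6  132.5] yaw 164.8 t 29.025 j6 -2.01 -> shift [ -1.4   0.7 -67.5] spin 0.8
```

```bash
python3 - <<'E'
from h import *
c=cam("wrist"); L=cv2.cvtColor(c["pixels"],cv2.COLOR_RGB2LAB)
u,v=proj(c,[.497,-.3342,.05])[0].round().astype(int); print(u,v,L[v,u-36:u+37:3,0].tolist() if 40<u<470 and v<384 else "out")
s=cam("scene"); L=cv2.cvtColor(s["pixels"],cv2.COLOR_RGB2LAB)
a=proj(s,[.497,-.3342,.05])[0]; b=proj(s,[.497,-.3342,.004])[0]; print(a,b)
u=int(round(a[0])); v=int(a[1]); print(L[v-12:v+40:2,u].tolist())
a=proj(s,[.476,.3377,.05])[0]; u,v=a.round().astype(int); print(L[v-6:v+24:2,u].tolist())
E
```

```text
253 291 [221, 220, 220, 221, 220, 221, 176, 130, 136, 136, 135, 135, 136, 134, 135, 135, 131, 213, 221, 220, 220, 221, 212, 198, 171]
[354.45605593 252.83879821] [351.10710867 266.76674895]
[[203, 129, 132], [201, 128, 132], [201, 129, 133], [199, 127, 133], [195, 128, 130], [146, 129, 128], [125, 129, 126], [127, 128, 127], [122, 128, 130], [108, 129, 130], [109, 128, 129], [110, 128, 130], [115, 128, 131], [109, 129, 130], [114, 129, 131], [120, 129, 131], [116, 128, 129], [122, 128, 130], [117, 127, 130], [114, 128, 129], [117, 128, 130], [116, 127, 130], [112, 127, 130], [116, 127, 130], [114, 127, 128], [112, 129, 128]]
[[204, 128, 133], [195, 130, 129], [133, 137, 107], [71, 150, 83], [97, 135, 111], [56, 134, 109], [34, 141, 99], [29, 141, 96], [40, 140, 98], [80, 133, 112], [95, 133, 107], [57, 141, 90], [73, 149, 75], [83, 152, 70], [85, 151, 71]]
```

Both spools are standing at the expected places, the chalks are centred, and the gripper is clear. I'm handing it in.

```bash
python3 -c "
from workcell import bot
print(bot.job_done())"
```

```text
the job is handed in; nothing more can be done
None
```

I made up both kits and handed the job in at about 29 s: each spool stands in its collar, each chalk lies in the middle of its pad, and the ink pad, pin tin and clip were never touched. The white kit's final position was checked by camera measurements only, as I had used all 14 pictures.

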